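# Fetch the steel bench block from behind the punches and put everything back

## Task

The steel bench block sits at the far side of the plywood tray, hemmed in by the punch can, the pitch jar and the wooden punch stand. Stand all three of them upright together on the wooden board, then take the block out and lay it flat in the middle of the round cork pad, and only after that put the can, the jar and the stand back upright in the tray, each on the spot where it stood at the start. Tip nothing over, and leave the phone, the hammer and the glue stick alone.

Things in the scene. Friction and masses are not known exactly. Their poses are not given: they have to be found in the camera images.
- block: steel bench block to be fetched: a bare steel square slab, 50 x 50 mm, 22 mm high, 0.43 kg; origin at the centre of its underside, x and y along its sides, z up. It starts in the tray beside the middle of the tray's far rim (gap about 9 mm), its sides within about 0.05 rad of the tray's. The three things of the tray stand about 5 to 17 mm from its other three sides, so fingers get in beside it only once they are gone.
- can: punch can: a round aluminium can, diameter 56 mm, 70 mm high, with a bunch of short thin steel punches sticking out of its top to at most 92 mm; one rigid piece, about 0.4 kg; origin at the centre of its underside, z up; grip the can's straight side.
- jar: pitch jar: a round closed amber glass jar, diameter 58 mm and straight-sided to 62 mm, with a black lid of diameter 56 mm on it up to 80 mm; about 0.33 kg; origin at the centre of its underside, z up.
- stand: wooden punch stand: an upright pale wood block, 54 x 54 mm, 62 mm high, with five short ball-headed steel punches fixed in its top up to 82 mm; one rigid piece, about 0.26 kg; origin at the centre of its underside, x and y along its sides, z up; it starts with its sides within about 0.1 rad of the tray's.
- tray: plywood tray, open on top, fixed: 200 mm (its x) by 250 mm (its y) outside, walls 8 mm thick and 25 mm high in all, inner floor 8 mm above the table; origin at the centre of its underside on the table, +x towards its far rim. One of can, jar and stand stands in front of the block (about 63 mm towards -x), the other two beside it (about 65 mm towards +y and -y); which stands where changes.
- board: flat brown wooden board, the side area, fixed: 320 mm (its x) by 110 mm (its y), 8 mm thick; origin at the centre of its underside on the table. It lies on one side of the tray, the cork pad on the other; which is which changes.
- pad: round cork pad, fixed: diameter 110 mm, 10 mm thick; origin at the centre of its underside on the table.
- phone: bystander, loose: black phone lying flat beyond the tray, 75 x 155 mm, 9 mm thick; origin at the centre of its underside, y along its length.
- hammer: bystander, loose: hammer lying beyond the tray, about 250 mm long along its x, head at +x; origin at its underside.
- gluestick: bystander, loose: glue stick standing upright beyond the tray, diameter 26 mm, 90 mm high; origin at the centre of its underside.

How it is judged:
On the way, in this order (a step that is already met when the one before it is completed fails the run):
1. can, jar and stand all stand upright on the wooden board, let go (x of can in the frame of board between -0.16 and 0.16 m and y of can in the frame of board between -0.055 and 0.055 m and z of can in the frame of board between 0.005 and 0.012 m and angle between each of can, jar, stand's own z axis and vertical below 0.1 rad and linear speed of each of can, jar, stand below 0.02 m/s and contact force between each of can, jar, stand and the fingers below 0.1 N and x of jar in the frame of board between -0.16 and 0.16 m and y of jar in the frame of board between -0.055 and 0.055 m and z of jar in the frame of board between 0.005 and 0.012 m and x of stand in the frame of board between -0.16 and 0.16 m and y of stand in the frame of board between -0.055 and 0.055 m and z of stand in the frame of board between 0.005 and 0.012 m), for 0.2 s.
2. with those three still on the board, the block lies flat in the middle of the cork pad, let go (all of step 1 and horizontal distance between block and pad below 0.015 m and z of block in the frame of pad between 0.007 and 0.014 m and angle between block's own z axis and vertical below 0.06 rad and linear speed of block below 0.02 m/s and contact force between block and the fingers below 0.1 N), for 0.2 s.
At the end, for the whole second after the job is handed in: The block lies flat on the cork pad, its centre within 15 mm of the pad's; can, jar and stand are upright in the tray, each within 15 mm of where it stood at the start (any turn about the vertical will do); all are released and at rest (horizontal distance between block and pad below 0.015 m and z of block in the frame of pad between 0.007 and 0.014 m and angle between block's own z axis and vertical below 0.06 rad and linear speed of each of block, can, jar, stand below 0.02 m/s and contact force between each of block, can, jar, stand and the fingers below 0.1 N and distance of each of can, jar, stand from where it was at the start of the episode below 0.015 m and angle between each of can, jar, stand's own z axis and vertical below 0.08 rad); the robot touches nothing.
It fails at once if the can, the jar or the stand is tipped over (angle between any of can, jar, stand's own z axis and vertical above 0.6 rad).
It fails at once if the phone is disturbed (moved more than 20 mm) (distance of phone from where it was at the start of the episode above 0.02 m).
It fails at once if the hammer is disturbed (moved more than 20 mm) (distance of hammer from where it was at the start of the episode above 0.02 m).
It fails at once if the gluestick is disturbed (moved more than 20 mm) (distance of gluestick from where it was at the start of the episode above 0.02 m).
It also fails if it takes over 134 s, if anything falls off the work surface, if the arm or the gripper's body presses on something with over 40 N, if the wrist force passes 120 N, or if a joint passes its speed limit or range.

## Robot

A 6-joint arm with a two-finger parallel gripper is mounted at the origin on the work surface. World frame = base frame: x ahead of the robot, y to its left, z up, the work surface at z = 0. Lengths are in m, angles in rad, forces in N, time in s.
With the tool pointing down it reaches from about 0.375 to 0.9 m from the base axis. Payload 3.1 kg.
Tool frame: the origin (TCP) lies at the very end of the fingers, on their centre line; the grasp point (between the pads) lies 19 mm behind it; z points along the fingers, y is the line along which they close (so a half turn about z gives the same grasp; the last joint's range is limited). The gripper opens to 85 mm and grips with 20 to 120 N. Pads are 22 mm wide; open, the fingers measure 114 mm over their backs; the gripper's body (76 mm by 85 mm) begins 54 mm behind the grasp point. The pads swing forward as they close: fully open they stand 13 mm farther back than shut.
Start: joints at [-1.317, 0.527, 1.433, -0, 1.181, -0.178], TCP at [0.262, -0.567, 0.231] pointing down, gripper open.
Joint ranges: [-3.08, 3.08], [-0.75, 2.2], [0.22, 2.44], [-1.43, 4.57], [0, 2.65], [-2.85, 2.85]. Speed limits (rad/s): [2.79, 2.79, 3.14, 3.14, 3.14, 3.14].

## Interface

Orientations are given as a unit quaternion [x, y, z, w].
In Python, from station import manip gives the robot as it stands.
- The arm moves only by the shell command python3 -m handwheel 'ROWS' [FORCE]. ROWS is JSON, a list of rows, each a list of 7 numbers: the shift along the world's x, y, z in mm, then the turn, a rotation vector about the world's x, y, z in degrees, then the opening, from 0 (shut) to 1 (fully open). A call has exactly 10 rows; each row shifts and turns the commanded pose from where the row before left it; what a row does not reach is not made up. A row lasts 1/8 s, in which the tool goes at most 62.5 mm and 10.7 degrees, less where a joint would pass 70% of its speed; a pose out of reach is approached as far as the arm can. A call is refused whole if a number of a shift passes 62.5 or a number of a turn 10.7, either way. A call with a gripper value outside its range is refused whole. The fingers move at their own pace and stop on an object; FORCE is the grip in N (left out, the last holds). Time passes only in rows, so rows that do not move let the fingers close, or fill a call up. It gives the time, the measured TCP pose, the force, the opening and the grip force at its end, in the units of the state.
- manip.sense(): the state, without advancing time (a new reading comes with each control period).
- manip.snapshot(name): name is "scene" or "top"; returns the picture (400x640x3 uint8, red, green, blue); there is no depth.
- manip.get_calibration(name): a dict with "K" (3x3 intrinsics, pixels), "rvec" (rotation vector, rad) and "tvec" (3), from world to camera coordinates, as OpenCV has them. Camera axes: x right, y down, z forward; pixel columns grow to the right and rows downward; lengths in m; the calibration is good to about 2 mm. A picture is of the moment at which its call begins. get_calibration takes no time and is no camera call.
- manip.sign_off(): hands the job in; it is judged then, once.
The state is a dict: "t": time; "q": joint angles; "qd": joint speeds; "tau": joint torques, N m; "tcp_pos": TCP position; "tool_rot": TCP orientation; "force": force on the tool from outside, world axes, zero at the start; "ft_torque": the same for the moment, N m; "finger_gap": opening from 0.0 (shut) to 1.0 (fully open); "gripper_force": force on a finger pad.
Only numpy, scipy, OpenCV 4.12 (cv2) and the standard library are available. Lean on these libraries where they do the work, as an engineer would, in place of code of your own. Each camera call takes 0.05 s, during which the arm holds its last target. There are 200 camera calls.

## Working session

There is one attempt and no reset: what is moved stays moved. The work goes in short steps, Python scripts to look and compute and a shell command to move; the robot and the scene stay as the last step left them, time stands still between calls to the robot, and variables do not carry over. Pictures are saved under pics/ and viewed, at most 14 in all, crops included, and the job is handed in when it is done.

```bash
mkdir -p pics; cat > h.py <<'E'
import numpy as np, cv2
from station import manip
def cal(n):
    c=manip.get_calibration(n); return np.array(c["K"],float),np.array(c["rvec"],float).reshape(3),np.array(c["tvec"],float).reshape(3)
def px2w(n,uv,z):
    K,r,t=cal(n);R=cv2.Rodrigues(r)[0]
    d=R.T@np.linalg.inv(K)@np.array([uv[0],uv[1],1.0]);c=-R.T@t
    return c+d*(z-c[2])/d[2]
def w2px(n,p):
    K,r,t=cal(n);return cv2.projectPoints(np.array(p,float).reshape(-1,1,3),r,t,K,None)[0].reshape(-1,2)
def snap(n,f,crop=None,s=1):
    im=manip.snapshot(n)[:,:,::-1]
    cv2.imwrite("pics/raw_"+f,im)
    if crop: im=im[crop[1]:crop[3],crop[0]:crop[2]]
    cv2.imwrite("pics/"+f,cv2.resize(im,None,fx=s,fy=s,interpolation=cv2.INTER_CUBIC))
E
python3 - <<'E'
from h import *
snap("top","t0.png",None,1.25);snap("scene","s0.png",None,1.25)
for n in("top","scene"):
    K,r,t=cal(n);R=cv2.Rodrigues(r)[0];print(n,K.tolist(),(-R.T@t).round(3),R.round(2).tolist())
s=manip.sense();print(s["tcp_pos"],s["tool_rot"],s["t"],s["finger_gap"])
E
```

```text
top [[492.2963461515577, 0.0, 314.48907304604177], [0.0, 492.2963461515577, 199.14801175711065], [0.0, 0.0, 1.0]] [0.557 0.004 1.359] [[0.0, -1.0, 0.02], [-1.0, -0.0, -0.03], [0.03, -0.02, -1.0]]
scene [[453.1133905558653, 0.0, 320.9738569159629], [0.0, 453.1133905558653, 202.21446860690335], [0.0, 0.0, 1.0]] [ 1.276 -0.266  0.988] [[0.33, 0.94, 0.02], [0.76, -0.25, -0.6], [-0.56, 0.21, -0.8]]
[ 0.26197092 -0.56673955  0.23042223] [ 9.76678664e-01  2.14704030e-01 -5.41825713e-05 -9.82295735e-04] 0.1 0.9993141200383641
```

View pics/t0.png

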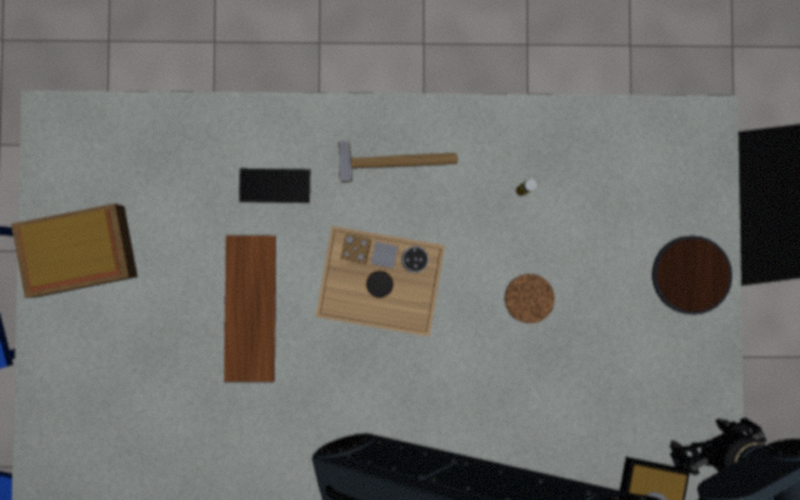

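View pics/s0.png

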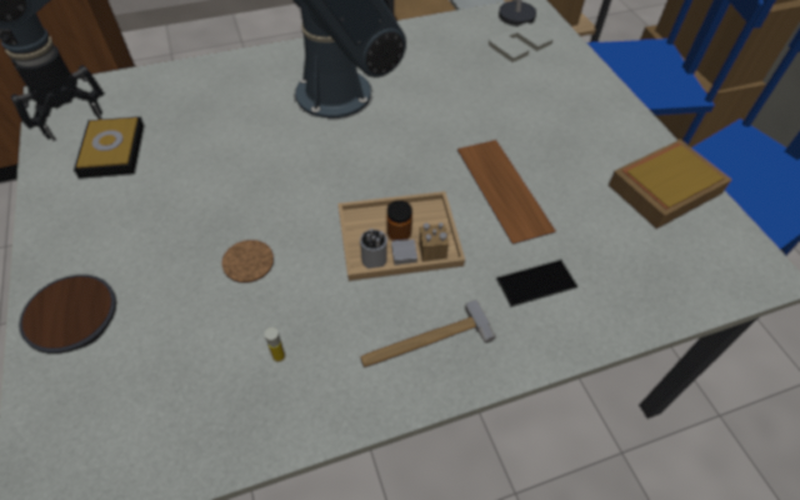

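The top view has +x upwards and +y to the left. The board is at left (250,308), and the tray at (380,280) holds the stand (355,247), block (384,254), can (415,258) and jar (380,284). The cork pad is at (529,298). Next I'll crop in closer.

```bash
python3 - <<'E'
from h import *
a=cv2.imread("pics/raw_t0.png")[175:275,245:365];cv2.imwrite("pics/t0c.png",cv2.resize(a,None,fx=6.5,fy=6,interpolation=cv2.INTER_CUBIC) if 0 else cv2.resize(a,None,fx=6,fy=6,interpolation=cv2.INTER_CUBIC))
a=cv2.imread("pics/raw_s0.png")[145:230,260:380];cv2.imwrite("pics/s0c.png",cv2.resize(a,None,fx=6,fy=6,interpolation=cv2.INTER_CUBIC))
E
```

```text
(no output)
```

View pics/t0c.png

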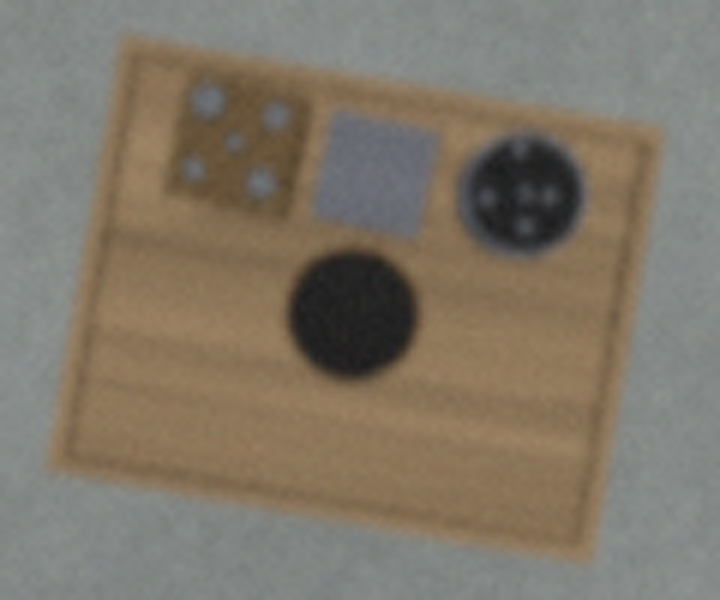

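View pics/s0c.png

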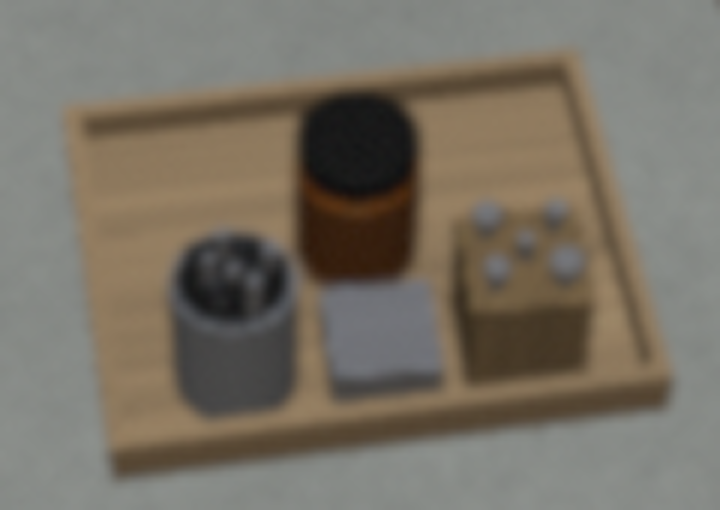

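```bash
cat > m.py <<'E'
from h import *
c=lambda u,v:(245+(u+.5)/6-.5,175+(v+.5)/6-.5)
d=lambda u,v:((u+.5)/1.25-.5,(v+.5)/1.25-.5)
P=lambda uv,z:px2w("top",uv,z)
T=np.array([P(c(*p),.025) for p in[(122,38),(662,130),(592,560),(52,468)]])
print("tray",T.mean(0),np.linalg.norm(np.roll(T,1,0)-T,axis=1)); e=T[0]-T[1];yaw=np.arctan2(-e[0],e[1]);e2=T[0]-T[3];print("yaw",yaw,np.arctan2(e2[1],e2[0]))
C,S=np.cos(yaw),np.sin(yaw);R=np.array([[C,-S,0],[S,C,0],[0,0,1]]);o=T.mean(0)
def rel(n,p): print(n,p.round(4),"tray frame",(R.T@(p-o)).round(4))
for n,q,z in(("stand",[(190,72),(312,98),(290,220),(168,190)],.07),("block",[(330,112),(440,130),(420,238),(314,218)],.03)):
    X=np.array([P(c(*p),z) for p in q]);rel(n,X.mean(0));print(np.linalg.norm(np.roll(X,1,0)-X,axis=1).round(3)); e=X[0]+X[3]-X[1]-X[2];print(" yaw",np.arctan2(-e[0],e[1]))
rel("can",P(c(522,193),.078));rel("jar",P(c(352,314),.088))
print("rad",P(c(584,193),.078)-P(c(460,193),.078),P(c(417,314),.088)-P(c(287,314),.088))
B=np.array([P(d(*p),.008) for p in[(225,236),(275,236),(275,382),(225,382)]]);print("board",B,B.mean(0))
rel("pad",P(d(529.5,298),.01));print(P(d(504,298),.01)-P(d(555,298),.01))
# scene camera check
cs=lambda u,v:(260+(u+.5)/6-.5,145+(v+.5)/6-.5)
print("scene jar lid",px2w("scene",cs(357,144),.088),"can",px2w("scene",cs(235,279),.078),"block",px2w("scene",cs(381,332-4),.03))
TS=np.array([px2w("scene",cs(*p),.025) for p in[(66,105),(578,54),(668,378),(115,452)]]);print("tray s",TS.mean(0))
E
python3 m.py
```

```text
tray [0.53560367 0.00555198 0.025     ] [0.19591433 0.24762313 0.19639456 0.24626331]
yaw -0.1670066325650466 -0.1564657508672203
stand [0.6032 0.0568 0.07  ] tray frame [0.0581 0.0618 0.045 ]
[0.052 0.054 0.054 0.055]
 yaw -0.2242815284816483
block [ 0.5914 -0.0027  0.03  ] tray frame [0.0564 0.0011 0.005 ]
[0.048 0.05  0.049 0.048]
 yaw -0.17280271235402003
can [ 0.5822 -0.0658  0.078 ] tray frame [ 0.0578 -0.0626  0.053 ]
jar [0.53   0.0078 0.088 ] tray frame [-0.0059  0.0013  0.063 ]
rad [ 6.79628661e-05 -5.38548979e-02  0.00000000e+00] [ 2.55771395e-05 -5.58138290e-02  0.00000000e+00]
board [[0.6323863  0.34523021 0.008     ]
 [0.63260232 0.23630662 0.008     ]
 [0.315085   0.23391134 0.008     ]
 [0.3153715  0.34195034 0.008     ]] [0.47386128 0.28934963 0.008     ]
pad [ 0.4972 -0.3221  0.01  ] tray frame [ 0.0166 -0.3295 -0.015 ]
[-6.30993470e-07  1.12539555e-01  0.00000000e+00]
scene jar lid [0.53474479 0.00514289 0.088     ] can [ 0.58222182 -0.06624703  0.078     ] block [ 0.59253695 -0.00276456  0.03      ]
tray s [0.53735222 0.00569798 0.025     ]
```

```bash
python3 -m handwheel '[[13,29,-3,0,0,-2,1],[13,29,-3,0,0,-2,1],[13,29,-3,0,0,-2,1],[13,29,-3,0,0,-2,1],[13,29,-3,0,0,-2,1],[13,29,-3,0,0,-2,1],[13,29,-3,0,0,-2,1],[13,29,-3,0,0,-2,1],[13,29,-3,0,0,-2,1],[13,29,-3,0,0,-2,1]]' 60
python3 -m handwheel '[[14,29,-3,0,0,-2,1],[14,29,-3,0,0,-2,1],[14,29,-3,0,0,-2,1],[14,29,-3,0,0,-2,1],[14,29,-3,0,0,-2,1],[14,29,-3,0,0,-2,1],[14,29,-3,0,0,-2,1],[14,29,-3,0,0,0,1],[14,29,-3,0,0,0,1],[13,23,-3,0,0,0,1]]'
python3 -c "
from station import manip;s=manip.sense();print(s['tool_rot'],s['q'])"
```

```text
t: 1.35
tcp_pos: [0.3923, -0.2762, 0.201]
tool_rot: [0.999, 0.041, -0.0, -0.0]
force: [0.6, -0.6, -0.2]
finger_gap: 0.999
gripper_force: 0.0
t: 2.6
tcp_pos: [0.5312, 0.008, 0.1709]
tool_rot: [0.997, -0.08, -0.0, -0.0]
force: [1.6, 0.6, 0.2]
finger_gap: 1.004
gripper_force: 0.0
[ 9.96804171e-01 -7.98829639e-02 -3.88997149e-04 -7.65852281e-05] [-1.95543834e-01  4.86598876e-01  1.72788230e+00  7.80038044e-05
  9.27901942e-01  1.53514205e+00]
```

```bash
python3 -m handwheel '[[0,0,-25,0,0,0,1],[0,0,-25,0,0,0,1],[0,0,-25,0,0,0,1],[0,0,-25,0,0,0,1],[0,0,-22,0,0,0,1],[0,0,-10,0,0,0,1],[0,0,0,0,0,0,1],[0,0,0,0,0,0,0],[0,0,0,0,0,0,0],[0,0,0,0,0,0,0]]' 60
python3 -m handwheel '[[0,0,0,0,0,0,0],[0,0,0,0,0,0,0],[0,0,0,0,0,0,0],[0,0,0,0,0,0,0],[0,0,4,0,0,0,0],[0,0,10,0,0,0,0],[0,0,20,0,0,0,0],[0,0,25,0,0,0,0],[0,0,25,0,0,0,0],[0,0,25,0,0,0,0]]'
```

```text
t: 3.85
tcp_pos: [0.5319, 0.0067, 0.0406]
tool_rot: [0.997, -0.08, 0.001, 0.0]
force: [-0.8, 1.0, 6.5]
finger_gap: 0.661
gripper_force: 63.9
t: 5.1
tcp_pos: [0.5306, 0.0067, 0.1493]
tool_rot: [0.997, -0.08, -0.0, -0.0]
force: [0.3, 0.7, -3.3]
finger_gap: 0.661
gripper_force: 64.5
```

```bash
python3 -m handwheel '[[-8,14,0,0,0,0,0],[-16,28,0,0,0,0,0],[-16,30,0,0,0,0,0],[-16,30,0,0,0,0,0],[-16,30,0,0,0,0,0],[-16,30,0,0,0,0,0],[-16,30,0,0,0,0,0],[-16,30,0,0,0,0,0],[-16,30,0,0,0,0,0],[-16,30,0,0,0,0,0]]'
python3 -m handwheel '[[0,0,0,0,0,0,0],[0,0,-15,0,0,0,0],[0,0,-22,0,0,0,0],[0,0,-22,0,0,0,0],[0,0,-20,0,0,0,0],[0,0,-13,0,0,0,0],[0,0,-8,0,0,0,0],[0,0,-5,0,0,0,0],[0,0,0,0,0,0,0],[0,0,0,0,0,0,0]]'
```

```text
t: 6.35
tcp_pos: [0.3764, 0.2894, 0.1472]
tool_rot: [0.997, -0.08, -0.002, 0.001]
force: [0.1, 0.3, -3.3]
finger_gap: 0.666
gripper_force: 64.5
t: 7.6
tcp_pos: [0.3794, 0.2888, 0.0437]
tool_rot: [0.997, -0.08, 0.0, -0.0]
force: [-0.1, 1.0, -2.4]
finger_gap: 0.662
gripper_force: 64.8
```

```bash
python3 -m handwheel '[[0,0,-2,0,0,0,0],[0,0,-2,0,0,0,0],[0,0,0,0,0,0,0],[0,0,0,0,0,0,0],[0,0,0,0,0,0,0],[0,0,0,0,0,0,0.75],[0,0,0,0,0,0,1],[0,0,0,0,0,0,1],[0,0,0,0,0,0,1],[0,0,0,0,0,0,1]]'
python3 -m handwheel '[[0,0,10,0,0,0,1],[0,0,20,0,0,0,1],[0,0,25,0,0,0,1],[0,0,25,0,0,0,1],[0,0,25,0,0,0,1],[0,0,20,0,0,0,1],[20,-25,0,0,0,0,1],[20,-35,0,0,0,0,1],[20,-35,0,0,0,0,1],[20,-35,0,0,0,0,1]]'
```

```text
t: 8.85
tcp_pos: [0.3791, 0.2887, 0.0392]
tool_rot: [0.997, -0.08, -0.0, 0.0]
force: [0.4, -0.4, 0.8]
finger_gap: 1.001
gripper_force: 0.0
t: 10.1
tcp_pos: [0.4596, 0.1576, 0.165]
tool_rot: [0.997, -0.08, 0.0, -0.0]
force: [1.1, 0.9, -0.5]
finger_gap: 1.001
gripper_force: 0.0
```

```bash
python3 -m handwheel '[[15,-10,0,0,0,-1,1],[22,-16,0,0,0,-1,1],[22,-16,0,0,0,-1,1],[22,-16,0,0,0,0,1],[22,-16,0,0,0,0,1],[22,-16,0,0,0,0,1],[18,-11,0,0,0,0,1],[0,0,0,0,0,0,1],[0,0,0,0,0,0,1],[0,0,0,0,0,0,1]]'
python3 -m handwheel '[[0,0,-20,0,0,0,1],[0,0,-25,0,0,0,1],[0,0,-25,0,0,0,1],[0,0,-25,0,0,0,1],[0,0,-22,0,0,0,1],[0,0,-9,0,0,0,1],[0,0,0,0,0,0,1],[0,0,0,0,0,0,1],[0,0,0,0,0,0,1],[0,0,0,0,0,0,1]]'
```

```text
t: 11.35
tcp_pos: [0.601, 0.0586, 0.1643]
tool_rot: [0.994, -0.106, -0.001, -0.0]
force: [-0.3, 0.5, 0.2]
finger_gap: 1.003
gripper_force: 0.0
t: 12.6
tcp_pos: [0.6026, 0.0577, 0.039]
tool_rot: [0.994, -0.106, 0.001, -0.0]
force: [-0.1, 0.9, -0.2]
finger_gap: 1.0
gripper_force: 0.0
```

```bash
python3 -m handwheel '[[0,0,0,0,0,0,0],[0,0,0,0,0,0,0],[0,0,0,0,0,0,0],[0,0,0,0,0,0,0],[0,0,0,0,0,0,0],[0,0,4,0,0,0,0],[0,0,10,0,0,0,0],[0,0,20,0,0,0,0],[0,0,25,0,0,0,0],[0,0,25,0,0,0,0]]'
python3 -m handwheel '[[0,0,22,0,0,0,0],[-2,14,4,0,0,0,0],[-3,26,0,0,0,0,0],[-3,28,0,0,0,0,0],[-3,28,0,0,0,0,0],[-3,28,0,0,0,0,0],[-3,28,0,0,0,0,0],[-3,28,0,0,0,0,0],[-3,28,0,0,0,0,0],[-5,23,0,0,0,0,0]]'
python3 -m handwheel '[[0,0,0,0,0,0,0],[0,0,-15,0,0,0,0],[0,0,-22,0,0,0,0],[0,0,-22,0,0,0,0],[0,0,-20,0,0,0,0],[0,0,-13,0,0,0,0],[0,0,-8,0,0,0,0],[0,0,-5,0,0,0,0],[0,0,0,0,0,0,0],[0,0,0,0,0,0,0]]'
```

```text
t: 13.85
tcp_pos: [0.6016, 0.0577, 0.123]
tool_rot: [0.994, -0.106, -0.001, 0.0]
force: [0.0, -0.1, -2.8]
finger_gap: 0.623
gripper_force: 63.8
t: 15.1
tcp_pos: [0.5727, 0.2903, 0.1471]
tool_rot: [0.994, -0.106, -0.001, 0.0]
force: [-0.5, 1.3, -3.3]
finger_gap: 0.621
gripper_force: 63.8
t: 16.35
tcp_pos: [0.5746, 0.2889, 0.0439]
tool_rot: [0.994, -0.106, 0.001, -0.0]
force: [0.3, 0.9, -2.6]
finger_gap: 0.624
gripper_force: 63.8
```

```bash
python3 -m handwheel '[[0,0,-2,0,0,0,0],[0,0,-2,0,0,0,0],[0,0,0,0,0,0,0],[0,0,0,0,0,0,0],[0,0,0,0,0,0,0],[0,0,0,0,0,0,0.75],[0,0,0,0,0,0,1],[0,0,0,0,0,0,1],[0,0,0,0,0,0,1],[0,0,0,0,0,0,1]]'
python3 -m handwheel '[[0,0,10,0,0,0,1],[0,0,20,0,0,0,1],[0,0,25,0,0,0,1],[0,0,25,0,0,0,1],[0,0,25,0,0,0,1],[0,0,20,0,0,0,1],[0,-20,0,0,0,1,1],[1,-35,0,0,0,1,1],[1,-35,0,0,0,1,1],[1,-35,0,0,0,0,1]]'
python3 -m handwheel '[[1,-35,0,0,0,0,1],[1,-35,0,0,0,0,1],[1,-35,0,0,0,0,1],[1,-35,0,0,0,0,1],[0,-35,0,0,0,0,1],[0,-35,0,0,0,0,1],[0,-19,0,0,0,0,1],[0,0,0,0,0,0,1],[0,0,0,0,0,0,1],[0,0,0,0,0,0,1]]'
```

```text
t: 17.6
tcp_pos: [0.5742, 0.2887, 0.0394]
tool_rot: [0.994, -0.106, 0.0, -0.0]
force: [0.8, -0.3, -0.6]
finger_gap: 0.999
gripper_force: 0.0
t: 18.85
tcp_pos: [0.5776, 0.1628, 0.1662]
tool_rot: [0.997, -0.08, 0.001, -0.0]
force: [0.8, 0.4, -0.2]
finger_gap: 0.994
gripper_force: 0.0
t: 20.1
tcp_pos: [0.581, -0.064, 0.1644]
tool_rot: [0.997, -0.079, -0.0, -0.0]
force: [0.9, 0.4, -0.2]
finger_gap: 1.0
gripper_force: 0.0
```

```bash
python3 -m handwheel '[[0,0,-20,0,0,0,1],[0,0,-25,0,0,0,1],[0,0,-25,0,0,0,1],[0,0,-25,0,0,0,1],[0,0,-20,0,0,0,1],[0,0,-8,0,0,0,1],[0,0,0,0,0,0,1],[0,0,0,0,0,0,1],[0,0,0,0,0,0,1],[0,0,0,0,0,0,1]]'
```

```text
t: 21.35
tcp_pos: [0.5815, -0.0655, 0.0419]
tool_rot: [0.997, -0.08, 0.001, 0.0]
force: [-0.4, -0.5, -0.2]
finger_gap: 0.998
gripper_force: 0.0
```

```bash
python3 -m handwheel '[[0,0,0,0,0,0,0],[0,0,0,0,0,0,0],[0,0,0,0,0,0,0],[0,0,0,0,0,0,0],[0,0,0,0,0,0,0],[0,0,4,0,0,0,0],[0,0,10,0,0,0,0],[0,0,20,0,0,0,0],[0,0,25,0,0,0,0],[0,0,25,0,0,0,0]]'
python3 -m handwheel '[[0,0,25,0,0,0,0],[-5,15,0,0,0,0,0],[-10,27,0,0,0,0,0],[-10,31,0,0,0,0,0],[-10,31,0,0,0,0,0],[-10,31,0,0,0,0,0],[-10,31,0,0,0,0,0],[-10,31,0,0,0,0,0],[-10,31,0,0,0,0,0],[-10,31,0,0,0,0,0]]'
python3 -m handwheel '[[-8,31,0,0,0,0,0],[-8,31,0,0,0,0,0],[-4,20,0,0,0,0,0],[0,13,0,0,0,0,0],[0,0,0,0,0,0,0],[0,0,-15,0,0,0,0],[0,0,-22,0,0,0,0],[0,0,-22,0,0,0,0],[0,0,-20,0,0,0,0],[0,0,-13,0,0,0,0]]'
```

```text
t: 22.6
tcp_pos: [0.5805, -0.0649, 0.1258]
tool_rot: [0.997, -0.08, -0.001, -0.0]
force: [-0.3, 0.5, -4.0]
finger_gap: 0.646
gripper_force: 64.1
t: 23.85
tcp_pos: [0.4935, 0.1953, 0.1489]
tool_rot: [0.997, -0.08, -0.002, 0.0]
force: [0.9, 0.8, -3.3]
finger_gap: 0.642
gripper_force: 64.2
t: 25.1
tcp_pos: [0.4756, 0.2874, 0.0565]
tool_rot: [0.997, -0.081, -0.001, 0.001]
force: [-0.4, 0.3, -2.9]
finger_gap: 0.642
gripper_force: 64.3
```

```bash
python3 -m handwheel '[[0,0,-7,0,0,0,0],[0,0,-4,0,0,0,0],[0,0,-2,0,0,0,0],[0,0,0,0,0,0,0],[0,0,0,0,0,0,0],[0,0,0,0,0,0,0],[0,0,0,0,0,0,0],[0,0,0,0,0,0,0],[0,0,0,0,0,0,0],[0,0,0,0,0,0,0]]'
```

```text
t: 26.35
tcp_pos: [0.4762, 0.2886, 0.0453]
tool_rot: [0.997, -0.08, 0.0, -0.0]
force: [-0.3, 0.6, -3.5]
finger_gap: 0.637
gripper_force: 64.3
```

```bash
python3 -m handwheel '[[0,0,-2,0,0,0,0],[0,0,-1,0,0,0,0],[0,0,0,0,0,0,0],[0,0,0,0,0,0,0],[0,0,0,0,0,0,0.75],[0,0,0,0,0,0,1],[0,0,0,0,0,0,1],[0,0,0,0,0,0,1],[0,0,10,0,0,0,1],[0,0,20,0,0,0,1]]'
python3 -m handwheel '[[0,0,25,0,0,0,1],[0,0,25,0,0,0,1],[0,0,25,0,0,0,1],[0,0,20,0,0,0,1],[-5,-20,0,0,0,0,1],[-15,-40,0,0,0,0,1],[-15,-45,0,0,0,0,1],[-15,-45,0,0,0,0,1],[-15,-45,0,0,0,0,1],[0,-40,0,0,0,0,1]]'
python3 - <<'E'
from h import *
snap("scene","s1.png",(240,90,480,230),3.3);snap("top","t1.png",(160,170,400,310),3.3)
E
```

```text
t: 27.6
tcp_pos: [0.4756, 0.2885, 0.0725]
tool_rot: [0.997, -0.08, -0.001, 0.0]
force: [0.4, 0.4, -0.3]
finger_gap: 1.002
gripper_force: 0.0
t: 28.85
tcp_pos: [0.4076, 0.052, 0.1666]
tool_rot: [0.997, -0.08, -0.002, 0.0]
force: [-0.2, -0.1, 0.3]
finger_gap: 1.001
gripper_force: 0.0
```

View pics/s1.png

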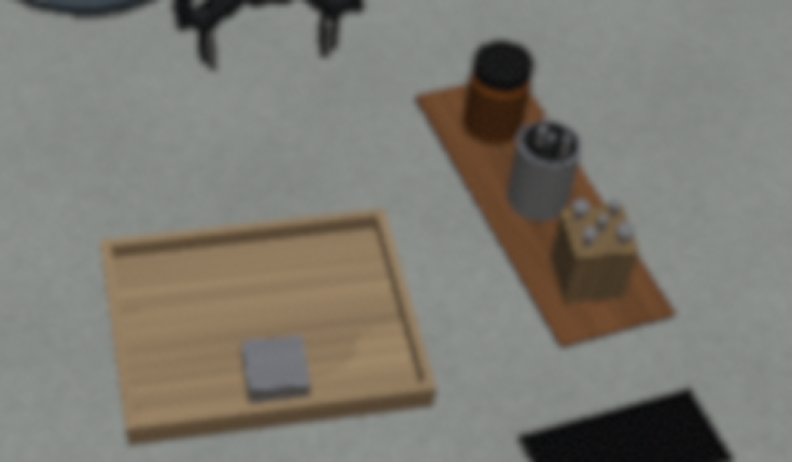

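View pics/t1.png

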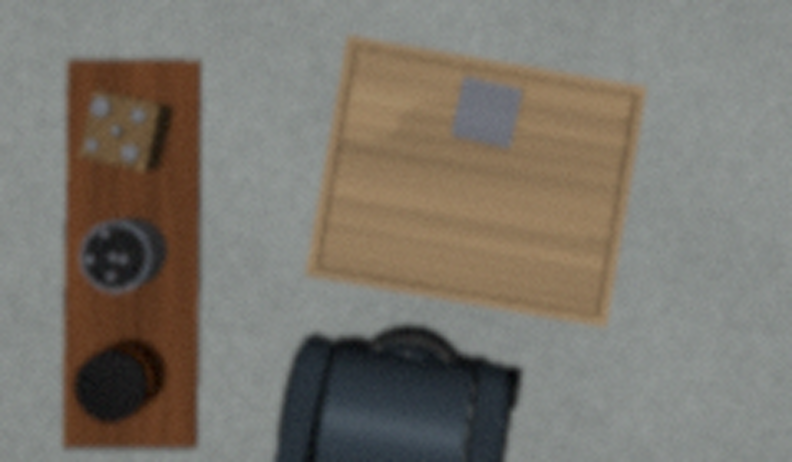

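The three objects stand upright on the board: jar (500,90), can (543,170) and stand (594,250) in the scene crop. The block at (489,112) in the top crop hasn't moved.

```bash
python3 -m handwheel '[[15,-4,0,0,0,-0.7,1],[26,-8,0,0,0,0,1],[26,-8,-10,0,0,0,1],[26,-8,-20,0,0,0,1],[26,-8,-20,0,0,0,1],[26,-8,-20,0,0,0,1],[24,-7,-15,0,0,0,1],[15,-4,-15,0,0,0,1],[0,0,0,0,0,0,1],[0,0,0,0,0,0,1]]'
python3 -c "
from station import manip;s=manip.sense();print(s['tcp_pos'])"
```

```text
t: 30.2
tcp_pos: [0.5942, -0.0006, 0.0673]
tool_rot: [0.996, -0.086, -0.001, -0.0]
force: [0.5, 0.3, 0.9]
finger_gap: 1.001
gripper_force: 0.0
[ 0.59416141 -0.00063333  0.06729401]
```

```bash
python3 -m handwheel '[[-2,-2,-10,0,0,0,1],[0,0,-18,0,0,0,1],[0,0,-15,0,0,0,1],[0,0,-8,0,0,0,1],[0,0,-3,0,0,0,1],[0,0,0,0,0,0,1],[0,0,0,0,0,0,1],[0,0,0,0,0,0,0.5],[0,0,0,0,0,0,0],[0,0,0,0,0,0,0]]' 60
python3 -m handwheel '[[0,0,0,0,0,0,0],[0,0,0,0,0,0,0],[0,0,0,0,0,0,0],[0,0,2,0,0,0,0],[0,0,5,0,0,0,0],[0,0,10,0,0,0,0],[0,0,15,0,0,0,0],[0,0,20,0,0,0,0],[0,0,20,0,0,0,0],[0,0,0,0,0,0,0]]'
```

```text
t: 31.45
tcp_pos: [0.5936, -0.0032, 0.0142]
tool_rot: [0.996, -0.087, 0.001, -0.0]
force: [-0.3, 1.5, 4.6]
finger_gap: 0.569
gripper_force: 62.3
t: 32.7
tcp_pos: [0.5948, -0.0036, 0.0877]
tool_rot: [0.996, -0.086, 0.003, 0.0]
force: [0.3, -0.0, -5.4]
finger_gap: 0.571
gripper_force: 62.4
```

```bash
python3 -m handwheel '[[-4,-13,10,0,0,0,0],[-9,-30,10,0,0,0,0],[-10,-35,0,0,0,0,0],[-11,-35,0,0,0,0,0],[-11,-35,0,0,0,0,0],[-11,-35,0,0,0,0,0],[-11,-35,0,0,0,0,0],[-11,-35,0,0,0,0,0],[-10,-35,0,0,0,0,0],[-7,-30,0,0,0,0,0]]'
python3 -m handwheel '[[0,0,0,0,0,0,0],[0,0,-10,0,0,0,0],[0,0,-20,0,0,0,0],[0,0,-20,0,0,0,0],[0,0,-15,0,0,0,0],[0,0,-10,0,0,0,0],[0,0,-5,0,0,0,0],[0,0,0,0,0,0,0],[0,0,0,0,0,0,0],[0,0,0,0,0,0,0]]'
python3 - <<'E'
from h import *
snap("scene","s2.png",(160,170,260,245),6)
E
```

```text
t: 33.95
tcp_pos: [0.4964, -0.3231, 0.1049]
tool_rot: [0.996, -0.087, -0.001, -0.0]
force: [0.1, -0.1, -4.6]
finger_gap: 0.567
gripper_force: 62.9
t: 35.2
tcp_pos: [0.4984, -0.3217, 0.0259]
tool_rot: [0.996, -0.086, 0.0, 0.0]
force: [0.2, 0.0, -4.8]
finger_gap: 0.564
gripper_force: 63.1
```

View pics/s2.png

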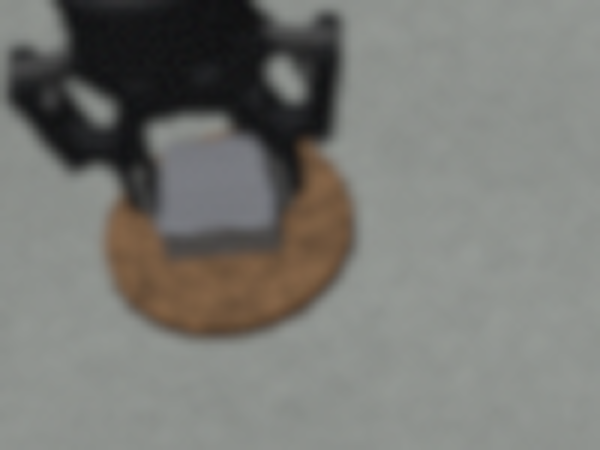

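The block is held level over the pad: its top centre is at (215,185) and the pad centre is about (232,235), which fits with it still being 10 mm up. Now I'll lower and release it.

```bash
python3 -m handwheel '[[0,0,-4,0,0,0,0],[0,0,-3,0,0,0,0],[0,0,-2,0,0,0,0],[0,0,-1,0,0,0,0],[0,0,0,0,0,0,0],[0,0,0,0,0,0,0],[0,0,0,0,0,0,0.65],[0,0,0,0,0,0,0.8],[0,0,0,0,0,0,1],[0,0,0,0,0,0,1]]'
python3 -m handwheel '[[0,0,5,0,0,0,1],[0,0,15,0,0,0,1],[0,0,25,0,0,0,1],[0,0,25,0,0,0,1],[0,0,25,0,0,0,1],[0,0,25,0,0,0,1],[0,0,25,0,0,0,1],[0,40,5,0,0,0,1],[0,40,0,0,0,0,1],[0,40,0,0,0,0,1]]'
python3 - <<'E'
from h import *
snap("scene","s3.png",(160,170,260,245),6);snap("top","t3.png",(380,200,480,275),6)
E
```

```text
t: 36.5
tcp_pos: [0.4983, -0.3215, 0.0152]
tool_rot: [0.996, -0.086, 0.0, 0.0]
force: [-0.3, -0.2, 0.6]
finger_gap: 1.001
gripper_force: 0.0
t: 37.75
tcp_pos: [0.4982, -0.2004, 0.1667]
tool_rot: [0.996, -0.087, 0.001, 0.0]
force: [0.0, 0.6, 0.1]
finger_gap: 1.0
gripper_force: 0.0
```

View pics/s3.png

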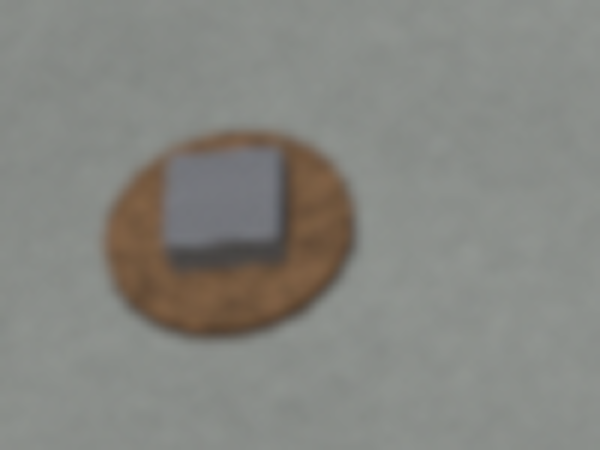

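View pics/t3.png

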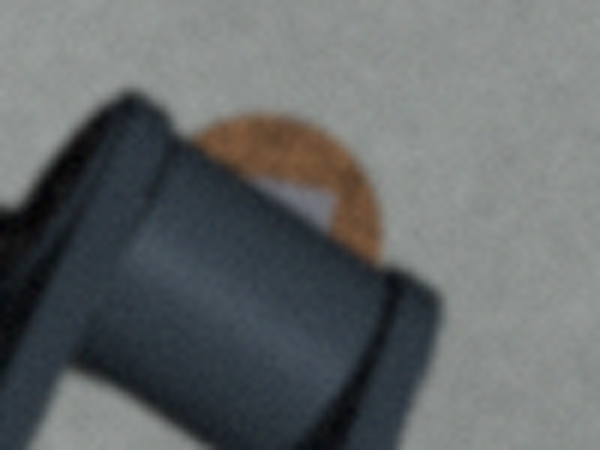

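The block lies flat on the pad, with its top centre at about (225,197) and the pad centre at about (230,231) in the scene crop. I'll work out the offset between them.

```bash
python3 - <<'E'
from h import *
s=lambda u,v:(160+(u+.5)/6-.5,170+(v+.5)/6-.5)
print(px2w("scene",s(225,197),.032),px2w("scene",s(230,231),.01))
c=np.array([.4972,-.3221,.01]);a=np.linspace(0,6.28,60)
q=w2px("scene",np.c_[c[0]+.055*np.cos(a),c[1]+.055*np.sin(a),0*a+.01]);q=(q-[160,170]+.5)*6-.5;print(q.min(0),q.max(0))
E
```

```text
[ 0.49884378 -0.32046496  0.032     ] [ 0.50044691 -0.32294077  0.01      ]
[103.97814961 127.98340841] [355.95022981 327.45974936]
```

```bash
python3 -m handwheel '[[-1,20,0,0,0,0,1],[-1,35,0,0,0,0,1],[-2,38,0,0,0,0,1],[-2,38,0,0,0,0,1],[-2,38,0,0,0,0,1],[-2,38,0,0,0,0,1],[-2,38,0,0,0,0,1],[-2,38,0,0,0,0,1],[-2,38,0,0,0,0,1],[-2,38,0,0,0,0,1]]'
python3 -m handwheel '[[-2,38,0,0,0,0,1],[-2,38,0,0,0,0,1],[0,35,0,0,0,0,1],[0,19,0,0,0,0,1],[0,0,0,0,0,0,1],[0,0,0,0,0,0,1],[0,0,-15,0,0,0,1],[0,0,-20,0,0,0,1],[0,0,-20,0,0,0,1],[0,0,-10,0,0,0,1]]'
```

```text
t: 39.1
tcp_pos: [0.4803, 0.1588, 0.1658]
tool_rot: [0.996, -0.087, 0.0, -0.0]
force: [0.5, 0.1, 0.3]
finger_gap: 0.999
gripper_force: 0.0
t: 40.35
tcp_pos: [0.4753, 0.2864, 0.0984]
tool_rot: [0.996, -0.087, -0.001, 0.001]
force: [0.1, 0.3, 0.9]
finger_gap: 0.997
gripper_force: 0.0
```

```bash
python3 -m handwheel '[[0,1,-20,0,0,0,1],[0,0,-20,0,0,0,1],[0,0,-12,0,0,0,1],[0,0,-4,0,0,0,1],[0,0,0,0,0,0,1],[0,0,0,0,0,0,1],[0,0,0,0,0,0,0],[0,0,0,0,0,0,0],[0,0,0,0,0,0,0],[0,0,0,0,0,0,0]]'
python3 -m handwheel '[[0,0,0,0,0,0,0],[0,0,4,0,0,0,0],[0,0,10,0,0,0,0],[0,0,20,0,0,0,0],[0,0,25,0,0,0,0],[0,0,25,0,0,0,0],[0,0,25,0,0,0,0],[5,-15,0,0,0,0,0],[10,-30,0,0,0,0,0],[10,-31,0,0,0,0,0]]'
```

```text
t: 41.6
tcp_pos: [0.4765, 0.2887, 0.0451]
tool_rot: [0.996, -0.086, 0.001, -0.0]
force: [-1.3, -0.9, 6.5]
finger_gap: 0.642
gripper_force: 63.5
t: 42.85
tcp_pos: [0.5005, 0.2109, 0.1521]
tool_rot: [0.996, -0.086, -0.001, 0.001]
force: [0.0, -0.1, -3.6]
finger_gap: 0.64
gripper_force: 64.2
```

```bash
python3 -m handwheel '[[10,-31,0,0,0,0,0],[10,-31,0,0,0,0,0],[10,-31,0,0,0,0,0],[10,-31,0,0,0,0,0],[10,-31,0,0,0,0,0],[10,-31,0,0,0,0,0],[9,-31,0,0,0,0,0],[7,-31,0,0,0,0,0],[5,-20,0,0,0,0,0],[0,-9,0,0,0,0,0]]'
python3 -m handwheel '[[0,0,0,0,0,0,0],[0,0,0,0,0,0,0],[0,0,-15,0,0,0,0],[0,0,-22,0,0,0,0],[0,0,-22,0,0,0,0],[0,0,-20,0,0,0,0],[0,0,-13,0,0,0,0],[0,0,-8,0,0,0,0],[0,0,-4,0,0,0,0],[0,0,0,0,0,0,0]]'
```

```text
t: 44.1
tcp_pos: [0.5818, -0.0657, 0.1524]
tool_rot: [0.996, -0.087, -0.001, -0.0]
force: [-0.7, 0.4, -2.8]
finger_gap: 0.64
gripper_force: 64.3
t: 45.35
tcp_pos: [0.5824, -0.0643, 0.0494]
tool_rot: [0.996, -0.086, 0.0, 0.0]
force: [0.8, 1.0, -3.6]
finger_gap: 0.642
gripper_force: 64.3
```

```bash
python3 -m handwheel '[[0,-1,-2,0,0,0,0],[0,0,-2,0,0,0,0],[0,0,-1,0,0,0,0],[0,0,0,0,0,0,0],[0,0,0,0,0,0,0],[0,0,0,0,0,0,0.75],[0,0,0,0,0,0,1],[0,0,0,0,0,0,1],[0,0,0,0,0,0,1],[0,0,10,0,0,0,1]]'
python3 -m handwheel '[[0,0,20,0,0,0,1],[0,0,25,0,0,0,1],[0,0,25,0,0,0,1],[0,0,25,0,0,0,1],[0,0,20,0,0,0,1],[0,20,0,0,0,-1,1],[-1,37,0,0,0,-1,1],[-1,37,0,0,0,-1,1],[-1,37,0,0,0,0,1],[-1,37,0,0,0,0,1]]'
python3 -m handwheel '[[-1,37,0,0,0,0,1],[-1,37,0,0,0,0,1],[-1,37,0,0,0,0,1],[-1,37,0,0,0,0,1],[0,25,0,0,0,0,1],[0,13,0,0,0,0,1],[0,0,0,0,0,0,1],[0,0,0,0,0,0,1],[0,0,-15,0,0,0,1],[0,0,-20,0,0,0,1]]'
```

```text
t: 46.6
tcp_pos: [0.5815, -0.0651, 0.0539]
tool_rot: [0.996, -0.086, -0.001, -0.0]
force: [0.5, 0.3, -1.2]
finger_gap: 1.001
gripper_force: 0.0
t: 47.85
tcp_pos: [0.5781, 0.1038, 0.1701]
tool_rot: [0.994, -0.112, 0.0, -0.0]
force: [0.1, -0.7, -0.0]
finger_gap: 1.002
gripper_force: 0.0
t: 49.1
tcp_pos: [0.5744, 0.2877, 0.1336]
tool_rot: [0.994, -0.113, 0.0, -0.0]
force: [-0.2, -0.0, 0.3]
finger_gap: 1.0
gripper_force: 0.0
```

```bash
python3 -m handwheel '[[0,1,-25,0,0,0,1],[0,0,-25,0,0,0,1],[0,0,-25,0,0,0,1],[0,0,-14,0,0,0,1],[0,0,-5,0,0,0,1],[0,0,0,0,0,0,1],[0,0,0,0,0,0,0],[0,0,0,0,0,0,0],[0,0,0,0,0,0,0],[0,0,0,0,0,0,0]]'
python3 -m handwheel '[[0,0,0,0,0,0,0],[0,0,4,0,0,0,0],[0,0,10,0,0,0,0],[0,0,20,0,0,0,0],[0,0,25,0,0,0,0],[0,0,25,0,0,0,0],[0,0,25,0,0,0,0],[1,-15,0,0,0,0,0],[3,-28,0,0,0,0,0],[3,-28,0,0,0,0,0]]'
```

```text
t: 50.35
tcp_pos: [0.575, 0.2899, 0.0416]
tool_rot: [0.994, -0.112, 0.001, -0.0]
force: [-0.1, -0.7, 5.8]
finger_gap: 0.623
gripper_force: 65.1
t: 51.6
tcp_pos: [0.5803, 0.217, 0.1486]
tool_rot: [0.994, -0.112, -0.001, 0.0]
force: [-0.0, 0.6, -2.5]
finger_gap: 0.621
gripper_force: 64.4
```

Target is (0.603, 0.057): about +21 and -161 mm to go.

```bash
python3 -m handwheel '[[4,-28,0,0,0,0,0],[4,-28,0,0,0,0,0],[4,-28,0,0,0,0,0],[4,-28,0,0,0,0,0],[3,-28,0,0,0,0,0],[2,-14,0,0,0,0,0],[0,-7,0,0,0,0,0],[0,0,0,0,0,0,0],[0,0,0,0,0,0,0],[0,0,-15,0,0,0,0]]'
python3 -m handwheel '[[0,0,-22,0,0,0,0],[0,0,-22,0,0,0,0],[0,0,-20,0,0,0,0],[0,0,-13,0,0,0,0],[0,0,-8,0,0,0,0],[0,0,-4,0,0,0,0],[0,0,0,0,0,0,0],[0,0,0,0,0,0,0],[0,0,0,0,0,0,0],[0,0,0,0,0,0,0]]'
```

```text
t: 52.85
tcp_pos: [0.6032, 0.0584, 0.135]
tool_rot: [0.994, -0.112, 0.002, -0.0]
force: [-0.7, -0.2, -1.8]
finger_gap: 0.619
gripper_force: 64.4
t: 54.1
tcp_pos: [0.6023, 0.0576, 0.0457]
tool_rot: [0.994, -0.112, 0.0, -0.0]
force: [-0.3, 0.6, -2.6]
finger_gap: 0.621
gripper_force: 64.3
```

```bash
python3 -m handwheel '[[0,0,-2,0,0,0,0],[0,0,-2,0,0,0,0],[0,0,-1,0,0,0,0],[0,0,0,0,0,0,0],[0,0,0,0,0,0,0],[0,0,0,0,0,0,0.75],[0,0,0,0,0,0,1],[0,0,0,0,0,0,1],[0,0,0,0,0,0,1],[0,0,10,0,0,0,1]]'
python3 -m handwheel '[[0,0,20,0,0,0,1],[0,0,25,0,0,0,1],[0,0,25,0,0,0,1],[0,0,25,0,0,0,1],[0,0,20,0,0,0,1],[-15,15,0,0,0,1,1],[-28,29,0,0,0,1,1],[-28,29,0,0,0,1,1],[-28,29,0,0,0,1,1],[-28,29,0,0,0,0,1]]'
python3 -m handwheel '[[-28,29,0,0,0,0,1],[-28,29,0,0,0,0,1],[-23,25,0,0,0,0,1],[-17,17,0,0,0,0,1],[0,0,0,0,0,0,1],[0,0,0,0,0,0,1],[0,0,0,0,0,0,1],[0,0,-15,0,0,0,1],[0,0,-20,0,0,0,1],[0,0,-10,0,0,0,1]]'
```

```text
t: 55.35
tcp_pos: [0.6014, 0.0577, 0.0498]
tool_rot: [0.994, -0.112, -0.001, 0.0]
force: [0.3, 0.3, -0.1]
finger_gap: 1.002
gripper_force: 0.0
t: 56.6
tcp_pos: [0.4719, 0.19, 0.1645]
tool_rot: [0.997, -0.077, -0.001, 0.0]
force: [-0.1, -0.5, 0.2]
finger_gap: 1.001
gripper_force: 0.0
t: 57.85
tcp_pos: [0.3793, 0.2879, 0.1194]
tool_rot: [0.997, -0.078, -0.001, 0.0]
force: [0.5, -1.4, 0.5]
finger_gap: 0.999
gripper_force: 0.0
```

```bash
python3 -m handwheel '[[0,1,-25,0,0,0,1],[0,0,-25,0,0,0,1],[0,0,-18,0,0,0,1],[0,0,-9,0,0,0,1],[0,0,-3,0,0,0,1],[0,0,0,0,0,0,1],[0,0,0,0,0,0,0],[0,0,0,0,0,0,0],[0,0,0,0,0,0,0],[0,0,0,0,0,0,0]]'
python3 -m handwheel '[[0,0,0,0,0,0,0],[0,0,4,0,0,0,0],[0,0,10,0,0,0,0],[0,0,20,0,0,0,0],[0,0,25,0,0,0,0],[0,0,25,0,0,0,0],[0,0,25,0,0,0,0],[8,-14,0,0,0,0,0],[16,-28,0,0,0,0,0],[16,-30,0,0,0,0,0]]'
```

```text
t: 59.1
tcp_pos: [0.3794, 0.2897, 0.0412]
tool_rot: [0.997, -0.077, 0.001, -0.0]
force: [0.0, -0.9, 5.7]
finger_gap: 0.661
gripper_force: 63.0
t: 60.35
tcp_pos: [0.419, 0.2161, 0.1484]
tool_rot: [0.997, -0.077, -0.001, 0.0]
force: [-0.1, 0.8, -3.7]
finger_gap: 0.662
gripper_force: 64.6
```

```bash
python3 -m handwheel '[[16,-30,0,0,0,0,0],[16,-30,0,0,0,0,0],[16,-30,0,0,0,0,0],[16,-30,0,0,0,0,0],[16,-30,0,0,0,0,0],[16,-30,0,0,0,0,0],[12,-20,0,0,0,0,0],[4,-9,0,0,0,0,0],[0,0,0,0,0,0,0],[0,0,0,0,0,0,0]]'
python3 -m handwheel '[[0,0,-15,0,0,0,0],[0,0,-22,0,0,0,0],[0,0,-22,0,0,0,0],[0,0,-20,0,0,0,0],[0,0,-13,0,0,0,0],[0,0,-8,0,0,0,0],[0,0,-4,0,0,0,0],[0,0,0,0,0,0,0],[0,0,0,0,0,0,0],[0,0,0,0,0,0,0]]'
```

```text
t: 61.6
tcp_pos: [0.5301, 0.0097, 0.1491]
tool_rot: [0.997, -0.077, -0.001, -0.0]
force: [0.2, 0.5, -2.8]
finger_gap: 0.663
gripper_force: 64.6
t: 62.85
tcp_pos: [0.5315, 0.0086, 0.0458]
tool_rot: [0.997, -0.078, 0.001, 0.0]
force: [0.0, 0.1, -3.1]
finger_gap: 0.662
gripper_force: 64.6
```

```bash
python3 -m handwheel '[[0,-1,-2,0,0,0,0],[0,0,-2,0,0,0,0],[0,0,-1,0,0,0,0],[0,0,0,0,0,0,0],[0,0,0,0,0,0,0],[0,0,0,0,0,0,0.75],[0,0,0,0,0,0,1],[0,0,0,0,0,0,1],[0,0,0,0,0,0,1],[0,0,10,0,0,0,1]]'
python3 -m handwheel '[[0,0,20,0,0,0,1],[0,0,25,0,0,0,1],[0,0,25,0,0,0,1],[0,0,25,0,0,0,1],[0,0,25,0,0,0,1],[-5,20,0,0,0,0,1],[-10,40,0,0,0,0,1],[-20,40,0,0,0,0,1],[-20,40,0,0,0,0,1],[-20,40,0,0,0,0,1]]'
python3 -m handwheel '[[-10,40,0,0,0,0,1],[-10,40,0,0,0,0,1],[-10,40,0,0,0,0,1],[0,30,0,0,0,0,1],[0,0,0,0,0,0,1],[0,0,0,0,0,0,1],[0,0,0,0,0,0,1],[0,0,0,0,0,0,1],[0,0,0,0,0,0,1],[0,0,0,0,0,0,1]]'
python3 - <<'E'
from h import *
snap("top","t9.png",(245,175,365,275),6);snap("scene","s9.png",(160,130,400,250),3.3)
E
```

```text
t: 64.1
tcp_pos: [0.5305, 0.0078, 0.05]
tool_rot: [0.997, -0.078, -0.001, -0.0]
force: [0.8, -0.1, -0.3]
finger_gap: 1.0
gripper_force: 0.0
t: 65.35
tcp_pos: [0.4538, 0.1896, 0.1694]
tool_rot: [0.997, -0.077, -0.001, 0.0]
force: [0.7, 0.2, -0.3]
finger_gap: 0.997
gripper_force: 0.0
t: 66.6
tcp_pos: [0.4263, 0.3374, 0.1704]
tool_rot: [0.997, -0.078, 0.0, -0.0]
force: [-0.8, 0.1, -0.2]
finger_gap: 1.002
gripper_force: 0.0
```

View pics/t9.png

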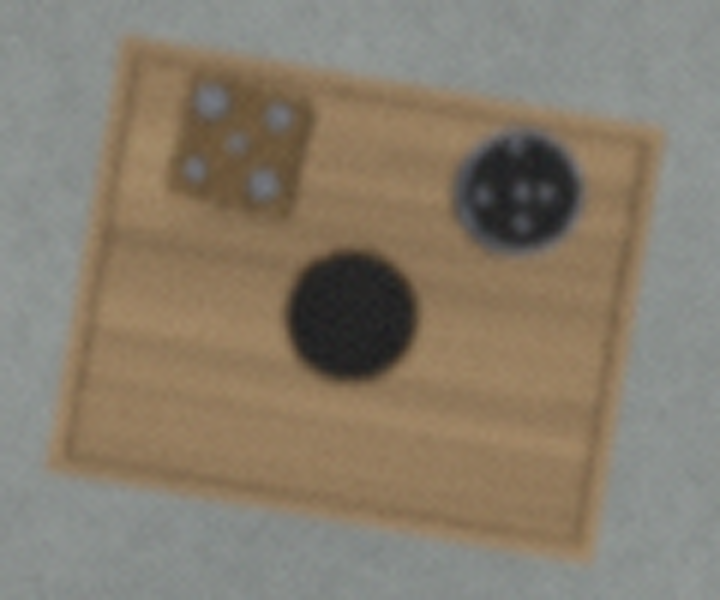

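View pics/s9.png

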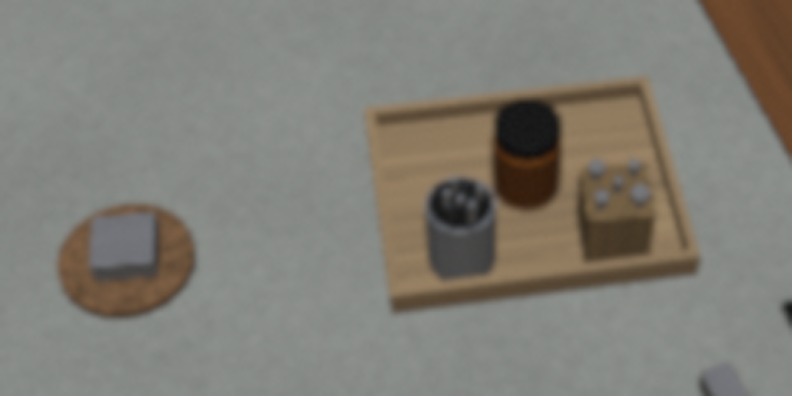

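The stand (241,145), can (519,191) and jar (352,316) are within 3 crop pixels, about 1 mm, of where they started. All are upright, and the block lies on the pad at (124,240) in the scene crop.

```bash
python3 -c "
from station import manip;print(manip.sign_off())"
```

```text
the job is handed in; nothing more can be done
None
```

I handed the job in at about 67 s: the block lies flat on the cork pad, about 3 mm from its centre, and the can, jar and stand are upright in the tray about 1 mm from where they started (camera estimates; the judge returned no verdict).

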